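# Hang the red keyhole holder on the tool board

## Task

Hang the red holder on the bolt of the low plywood tool board, its tray facing out: pass the keyhole in its back plate over the bolt head, slide it fully down until the bolt sits in the narrow upper end of the slot, and let go so that it hangs there by itself. Leave the grey holder and the black cat figure standing where they are.

Things in the scene. Friction and masses are not known exactly. Their poses are not given: they have to be found in the camera images.
- holder_mid (a point): Loose upright red metal holder, 0.3-0.5 kg. Back plate 120 wide, 184 tall, 6 thick; top 60 a plain tab, 70 wide, to pinch from above. Tray at foot: 65 deep, 26 high. Point: plate centre, mid-height, mid-thickness; x out of tray side, z up. Keyhole: opening 48x48 centred 38 below point; sides taper 45 deg from 14 below to 1 above; slot 18 wide to 20 above. Hung: bolt axis 15 above point. (mm)
- bolt (a point): Fixed level bolt in the face of a low upright plywood board (mm: 240 wide, 145 tall, 18 thick, foot behind). Shank 10 dia, 22 long from face to back of the round brass head, 28 dia, 8 thick. Point: on the bolt axis mid-shank, 11 off the face, 125 above the bench; x points out of the face along the bolt, z up. The hung holder's x points the same way.
- grey_mid (a point): A grey holder with a similar tray, loose on the bench, its back plate only 110 mm tall, 120 mm wide and without a keyhole (two small dark dots instead): to be left alone. This point is the centre of its back plate, half-way up (55 mm); x points out of its front.
- cat_mid (a point): A freshly painted black cat figure, loose on the bench, 62 mm in diameter at its foot, about 117 mm tall: to be left alone. This point is on its axis, 55 mm above its foot.
Mind the look-alikes: they are no part of the job. Several things look just like the part that bears holder_mid: the one meant starts farthest to the robot's left.

How it is judged:
By the outcome, as a careful person would: the job done as asked, in the order asked, and still so for the second after the job is handed in, with the robot touching nothing.
It also fails if it takes over 45 s, if anything falls off the work surface, if the arm or the gripper's body presses on something with over 40 N, if the wrist force passes 120 N, or if a joint passes its speed limit or range.

## Robot

A 7-joint arm with a two-finger parallel gripper is mounted at the origin on the work surface. World frame = base frame: x ahead of the robot, y to its left, z up, the work surface at z = 0. Lengths are in m, angles in rad, forces in N, time in s.
With the tool pointing down it reaches from about 0.35 to 0.9 m from the base axis. Payload 8.1 kg.
Tool frame: the origin (TCP) lies at the centre of the arm's flange, where the gripper is bolted on; the fingertips stand 178 mm ahead of it and the grasp point (between the pads) lies 159 mm ahead of it; z points along the fingers, y is the line along which they close (so a half turn about z gives the same grasp; the last joint's range is limited). The gripper opens to 92 mm and grips with 3 to 60 N. Pads are 19 mm wide; open, the fingers measure 130 mm over their backs; the gripper's body (75 mm by 190 mm) begins 47 mm behind the grasp point.
Start: joints at [1.147, 0.434, 0.025, 1.573, -0.012, 1.134, -0.075], TCP at [0.197, -0.593, 0.405] pointing down, gripper open.
Joint ranges: [-2.62, 2.62], [-0.44, 2.09], [-1.27, 1.32], [0.08, 2.57], [-1.32, 4.46], [0.12, 2], [-2.74, 2.74]. Speed limits (rad/s): [2.22, 2.22, 3.01, 3.01, 3.14, 3.14, 3.14].

## Interface

Orientations are given as a rotation vector (axis times angle).
In Python, from cell import arm gives the robot as it stands. The module is installed in compiled form; this text tells all that it offers.
- The arm moves only by the shell command python3 -m inch 'ROWS' [FORCE]. ROWS is text: rows parted by semicolons, each of 5 numbers parted by spaces: the shift along the tool's x, y, z in m, then the turn about the tool's z in rad, then the finger opening in m, from 0 to 0.0918. In form: x y z roll fingers; .... A call has 1 to 5 rows; each row is the pose to reach, as a shift and turn from the pose commanded when the call began, along the tool's axes at that moment; what a row does not reach only later rows make up. A row lasts 1/10 s, in which the tool goes at most 50 mm and 8.59 degrees, less where a joint would pass 70% of its speed; a pose out of reach is approached as far as the arm can. A call with a gripper value outside its range is refused whole. The fingers move at their own pace and stop on an object; FORCE is the grip in N (left out, the last holds). Time passes only in rows, so rows that repeat a pose let the fingers close. It gives the time, the measured TCP pose, the force, the opening and the grip force at its end, in the units of the state.
- arm.observe(): the state, without advancing time (a new reading comes with each control period).
- arm.get_image(name): name is "scene" or "top"; returns the picture (400x640x3 uint8, red, green, blue); there is no depth.
- arm.get_calibration(name): a dict with "intrinsics" (3x3 intrinsics, pixels), "pose" (4x4, takes a point from camera to world coordinates). Camera axes: x right, y up, looking along -z (the intrinsics and any distortion apply to the point x, -y, -z); pixel columns grow to the right and rows downward; lengths in m; the calibration is good to about 2 mm. A picture is of the moment at which its call begins. get_calibration takes no time and is no camera call.
- arm.sign_off(): hands the job in; it is judged then, once.
Trained networks look in the newest picture that a camera, given by its name, has taken for a name from the list of things; names that differ only in an ending like _2 or _b are one class to them, and where a whole thing is asked for, a point or a joint stands for the part that bears it (a point fixed in the world has none). Each returns a list of dicts, best first, with "conf" (0 to 1); they miss things now and then, are a little off and sometimes report something else, mostly with a low value. They report only what shows in the picture. A call takes as long as a camera call. They do not tell look-alikes from the thing itself.
- arm.look_for(camera, query): "point" ([row, column] in pixels, amid what is visible of it).
- arm.silhouettes(camera, query): "region" (400x640 bool, what is visible of it) and "point" ([row, column] in pixels, amid what is visible of it).
- arm.place_of(camera, query): "point" ([row, column] in pixels: a listed point, or the origin of a listed thing).
The state is a dict: "clock": time; "joints": joint angles; "dq": joint speeds; "joint_efforts": joint torques, N m; "position": TCP position; "ee_rot": TCP orientation; "force": force on the tool from outside, world axes, zero at the start; "ft_torque": the same for the moment, N m; "width": opening from 0.0 (shut) to 1.0 (fully open); "gripper_force": force on a finger pad.
Only numpy, scipy, OpenCV 4.12 (cv2) and the standard library are available. Lean on these libraries where they do the work, as an engineer would, in place of code of your own. Each camera call takes 0.05 s, during which the arm holds its last target. There are 200 camera calls.

## Working session

There is one attempt and no reset: what is moved stays moved. The work goes in short steps, Python scripts to look and compute and a shell command to move; the robot and the scene stay as the last step left them, time stands still between calls to the robot, and variables do not carry over. Pictures are saved under pics/ and viewed, at most 10 in all, crops included, and the job is handed in when it is done.

```bash
mkdir -p pics; cat > h.py <<'E'
import numpy as np,cv2
from cell import arm
def ray(c,p):
    k=arm.get_calibration(c);K=np.array(k["intrinsics"]);T=np.array(k["pose"])
    d=np.linalg.inv(K)@[p[1],p[0],1];d=T[:3,:3]@(d*[1,-1,-1]);return T[:3,3],d/np.linalg.norm(d)
def atz(c,p,z):
    o,d=ray(c,p);return o+d*(z-o[2])/d[2]
def tri(p,q):
    (a,u),(b,v)=ray("scene",p),ray("top",q)
    s=np.linalg.lstsq(np.c_[u,-v],b-a,rcond=None)[0];x,y=a+s[0]*u,b+s[1]*v
    return (x+y)/2,np.linalg.norm(x-y)
def proj(c,X):
    k=arm.get_calibration(c);K=np.array(k["intrinsics"]);T=np.linalg.inv(np.array(k["pose"]))
    x=(T[:3,:3]@X+T[:3,3])*[1,-1,-1];x=K@x;return x[1]/x[2],x[0]/x[2]
def save(c,n,crop=None,f=1):
    im=arm.get_image(c)[:,:,::-1]
    if crop:im=im[crop[0]:crop[1],crop[2]:crop[3]]
    cv2.imwrite("pics/"+n,cv2.resize(im,None,fx=f,fy=f,interpolation=cv2.INTER_CUBIC))
E
python3 - <<'E'
from h import *
np.set_printoptions(precision=4,suppress=True)
save("scene","s0.png");save("top","t0.png")
for c in("scene","top"):
    k=arm.get_calibration(c);print(c,np.array(k["pose"])[:3],k["intrinsics"],[x for x in k if x not in("pose","intrinsics")])
    for q in("holder_mid","bolt","grey_mid","cat_mid"):
        print(q,[(np.round(d["point"],1).tolist(),round(d["conf"],2)) for d in arm.place_of(c,q)])
s=arm.observe();print(s["position"],s["ee_rot"],s["force"],s["clock"])
E
```

```text
scene [[-0.3803 -0.6608  0.6471  1.2278]
 [ 0.9249 -0.2718  0.2659  0.184 ]
 [ 0.0002  0.6996  0.7145  0.774 ]] [[380.7761   0.     317.5389]
 [  0.     380.7761 202.3606]
 [  0.       0.       1.    ]] []
holder_mid [([213.6, 211.9], 0.91), ([200.0, 300.2], 0.84), ([186.8, 171.4], 0.61), ([192.4, 462.3], 0.44)]
bolt [([193.4, 464.2], 0.89)]
grey_mid [([160.8, 260.1], 0.58)]
cat_mid [([287.4, 400.1], 0.87)]
top [[ 0.0001  0.9811 -0.1937  0.4226]
 [-0.9999 -0.0029 -0.0151 -0.0958]
 [-0.0153  0.1936  0.981   1.1041]] [[397.5131   0.     318.9534]
 [  0.     397.5131 198.7447]
 [  0.       0.       1.    ]] []
holder_mid [([175.1, 453.2], 0.93), ([203.2, 331.8], 0.84), ([152.3, 396.6], 0.57)]
bolt [([256.4, 184.2], 0.65)]
grey_mid [([253.2, 404.9], 0.94)]
cat_mid [([157.2, 223.7], 0.96)]
[ 0.197  -0.5931  0.4047] [-3.1012 -0.5016  0.0001] [-0.1379 -0.8011  0.3101] 0.5
```

View pics/s0.png

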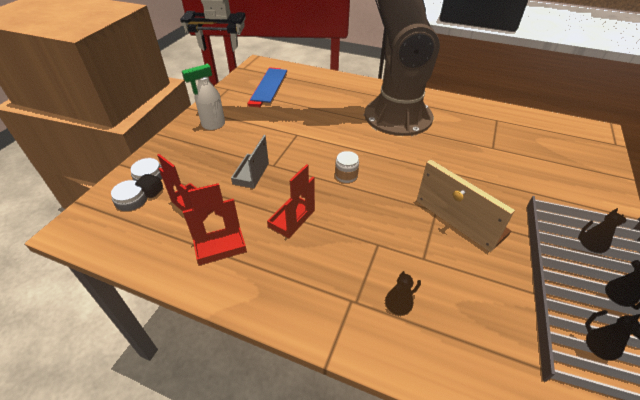

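View pics/t0.png

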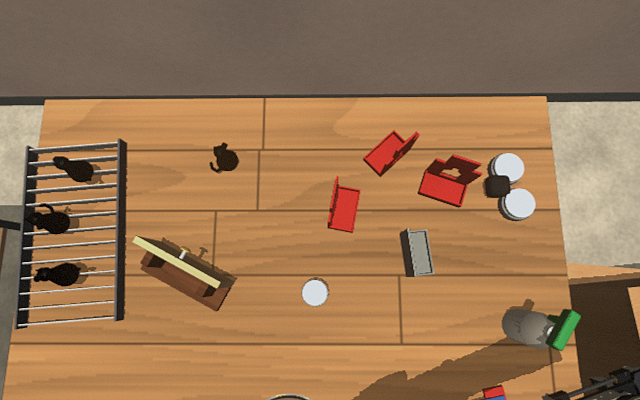

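```bash
python3 - <<'E'
from h import *
np.set_printoptions(precision=4,suppress=True)
S=[(213.6,211.9),(200,300.2),(186.8,171.4)];T=[(175.1,453.2),(203.2,331.8),(152.3,396.6)]
for s in S:
  for t in T:
    x,e=tri(s,t);print(s,t,x,round(e,4)) if e<.03 else 0
print("bolt",tri((193.4,464.2),(256.4,184.2)));print("cat",tri((287.4,400.1),(157.2,223.7)));print("grey",tri((160.8,260.1),(253.2,404.9)))
E
```

```text
(213.6, 211.9) (152.3, 396.6) [ 0.7467 -0.2871  0.0972] 0.0047
(200, 300.2) (203.2, 331.8) [ 0.6124 -0.115   0.0849] 0.003
(186.8, 171.4) (175.1, 453.2) [ 0.6926 -0.4436  0.0808] 0.0191
bolt (array([0.4721, 0.2575, 0.1194]), np.float64(0.010747150787057964))
cat (array([0.7473, 0.1815, 0.0558]), np.float64(0.002761411338955218))
grey (array([ 0.4842, -0.3042,  0.057 ]), np.float64(0.0010730367990767844))
```

Could be taken for the target: the red holders at scene (200,300), (214,212) and (187,171), or top (203,332), (152,397) and (175,453). The grey holder at top (253,405) is a different thing. Columns in the top view grow toward -y, so the farthest left is top (203,332), y≈-0.115. The bolt is at top (256,184) and scene (193,463). I'll check this in one close crop.

```bash
python3 - <<'E'
from h import *
save("top","t1.png",(170,320,125,365),3.33)
save("scene","s1.png",(150,260,260,520),3)
E
```

```text
(no output)
```

View pics/t1.png

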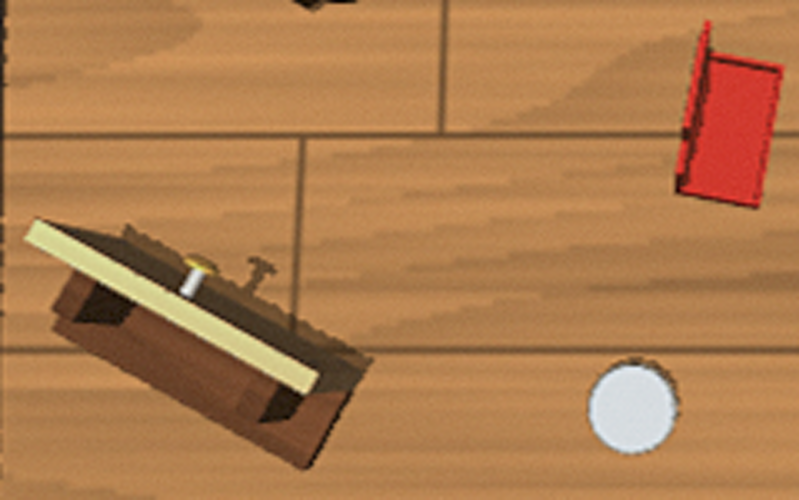

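View pics/s1.png

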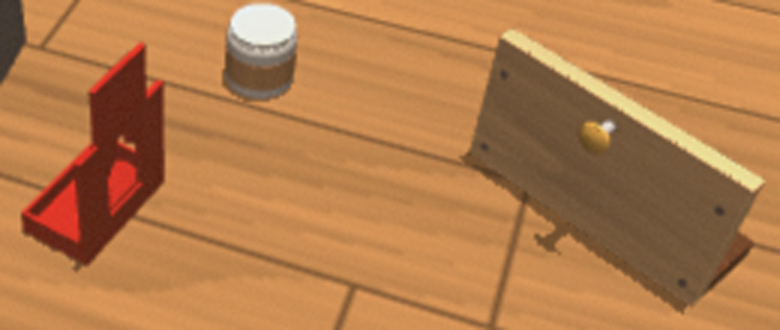

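The top crop shows the chosen holder with its plate edge at crop (20–190, 680–710) and its tray toward -y. The board's front top edge runs (218,38)→(374,320), with the bolt at (270,200). The scene crop confirms a tall plate with a keyhole; the tab top runs (43,143)→(93,92).

```bash
python3 - <<'E'
from h import *
np.set_printoptions(precision=4,suppress=True)
t=lambda r,c:(170+(r-1)/3.33,125+(c-1)/3.33); s=lambda r,c:(150+(r-1)/3,260+(c-1)/3)
def seg(n,a,b):
    d=b-a;print(n,a,b,"mid",(a+b)/2,"len",np.linalg.norm(d[:2]),"normal yaw",np.degrees(np.arctan2(d[1],d[0]))-90)
seg("board top",atz("top",t(374,320),.145),atz("top",t(218,38),.145))
seg("board scene",atz("scene",s(36,500),.145),atz("scene",s(190,752),.145))
seg("tray front top",atz("top",t(208,757),.026),atz("top",t(67,783),.026))
seg("tab scene",atz("scene",s(43,143),.184),atz("scene",s(93,92),.184))
print("head",tri(s(138,595),t(266,202)))
x=np.array([.6124,-.115,.0920]);print(arm.get_calibration("top") and proj("top",x),proj("scene",x))
E
```

```text
board top [0.4114 0.1517 0.145 ] [0.5229 0.3639 0.145 ] mid [0.4672 0.2578 0.145 ] len 0.23972237215265674 normal yaw -27.72181170456691
board scene [0.4153 0.1538 0.145 ] [0.5242 0.3639 0.145 ] mid [0.4697 0.2589 0.145 ] len 0.23661906220150644 normal yaw -27.378627864098775
tray front top [ 0.5426 -0.1691  0.026 ] [ 0.6603 -0.1926  0.026 ] mid [ 0.6015 -0.1808  0.026 ] len 0.11999898981038022 normal yaw -101.29685770353991
tab scene [ 0.5834 -0.1074  0.184 ] [ 0.6528 -0.1198  0.184 ] mid [ 0.6181 -0.1136  0.184 ] len 0.07050374958066699 normal yaw -100.19113558225997
head (array([0.4892, 0.2487, 0.1247]), np.float64(0.0009072606526321351))
(np.float64(202.49078449114728), np.float64(332.37415374696855)) (np.float64(198.08179719359245), np.float64(300.71248000447565))
```

```bash
cat >> h.py <<'E'
from scipy.spatial.transform import Rotation as Ro
def delta(X,yaw):
    s=arm.observe();R=Ro.from_rotvec(s["ee_rot"]).as_matrix();d=R.T@(np.array(X)-s["position"])
    y=np.arctan2(R[1,1],R[0,1]);r=(y-np.radians(yaw)+np.pi/2)%np.pi-np.pi/2
    r2=(y-np.radians(yaw)+np.pi)%(2*np.pi)-np.pi
    print("t",s["clock"],"pos",np.round(s["position"],4),"delta",d.round(4),"roll",r.round(4),r2.round(4),"j7",round(s["joints"][6],2),"F",np.round(s["force"],1),"w",s["width"],"gf",s["gripper_force"],"tilt",R[2,2].round(4))
E
python3 - <<'E'
from h import *
b=atz("scene",(128,210),0);print(b)
for z in(.2,.25,.3,.35):print(z,proj("scene",np.array([b[0],b[1],z])))
delta([.615,-.115,.45],-100.7)
E
python3 -m inch '0 0 -0.05 0 0.05; 0 0 -0.10 0.1 0.05; 0 0 -0.15 0.2 0.05; 0.05 -0.03 -0.15 0.3 0.05; 0.09 -0.055 -0.15 0.4 0.05'
```

```text
[ 0.33226407 -0.59298392  0.        ]
0.2 (np.float64(74.5786968841638), np.float64(197.1631642327515))
0.25 (np.float64(59.16767595849642), np.float64(193.45998342116675))
0.3 (np.float64(42.77767160079067), np.float64(189.52155845036168))
0.35 (np.float64(25.312338937802643), np.float64(185.32473819442384))
t 0.6 pos [ 0.197  -0.5931  0.4048] delta [ 0.5474 -0.322  -0.0453] roll 0.5074 0.5074 j7 -0.08 F [-0.6 -0.  -0.3] w 0.9975562262863584 gf 0.0 tilt -1.0
clock: 1.1
position: [0.2614, -0.5168, 0.5565]
ee_rot: [3.135, -0.136, 0.003]
force: [1.8, 0.1, -0.3]
width: 0.613
gripper_force: 0.0
```

```bash
python3 -c "
from h import *
delta([.615,-.115,.42],-100.7)"
```

```text
t 1.1 pos [ 0.2614 -0.5168  0.5565] delta [ 0.3171 -0.4314  0.1357] roll 0.0999 0.0999 j7 -0.63 F [ 1.8  0.1 -0.3] w 0.6130134511417586 gf 0.0 tilt -1.0
```

```bash
python3 -m inch '0.03 -0.04 0 0.1 0.06; 0.06 -0.08 0 0.1 0.06; 0.09 -0.12 0 0.1 0.06; 0.12 -0.16 0 0.1 0.06; 0.15 -0.2 0 0.1 0.06' >/dev/null; python3 -m inch '0.03 -0.04 0 0 0.06; 0.06 -0.08 0 0 0.06; 0.09 -0.12 0 0 0.06; 0.12 -0.16 0 0 0.06; 0.15 -0.2 0 0 0.06'; python3 - <<'E'
from h import *
delta([.615,-.115,.40],-100.7)
E
```

```text
clock: 2.1
position: [0.6114, -0.1577, 0.555]
ee_rot: [3.129, -0.282, 0.001]
force: [-0.3, 0.0, -0.5]
width: 0.654
gripper_force: 0.0
t 2.1 pos [ 0.6114 -0.1577  0.555 ] delta [-0.0041 -0.0427  0.155 ] roll 0.0071 0.0071 j7 -1.63 F [-0.3  0.  -0.5] w 0.653609102758406 gf 0.0 tilt -1.0
```

```bash
python3 -m inch '-0.004 -0.043 0.03 0.007 0.06; -0.004 -0.043 0.08 0.007 0.06; -0.004 -0.043 0.12 0.007 0.06; -0.004 -0.043 0.155 0.007 0.06; -0.004 -0.043 0.155 0.007 0.06'; python3 - <<'E'
from h import *
delta([.615,-.115,.323],-100.7)
save("scene","s2.png",(60,230,210,410),3.5)
E
```

```text
clock: 2.6
position: [0.6125, -0.1161, 0.3948]
ee_rot: [-3.128, 0.292, 0.014]
force: [-1.0, -0.1, -0.7]
width: 0.651
gripper_force: 0.0
t 2.6 pos [ 0.6125 -0.1161  0.3948] delta [ 0.0029 -0.0016  0.0718] roll 0.0007 0.0007 j7 -1.73 F [-1.  -0.1 -0.7] w 0.6511297586572881 gf 0.0 tilt -1.0
```

View pics/s2.png

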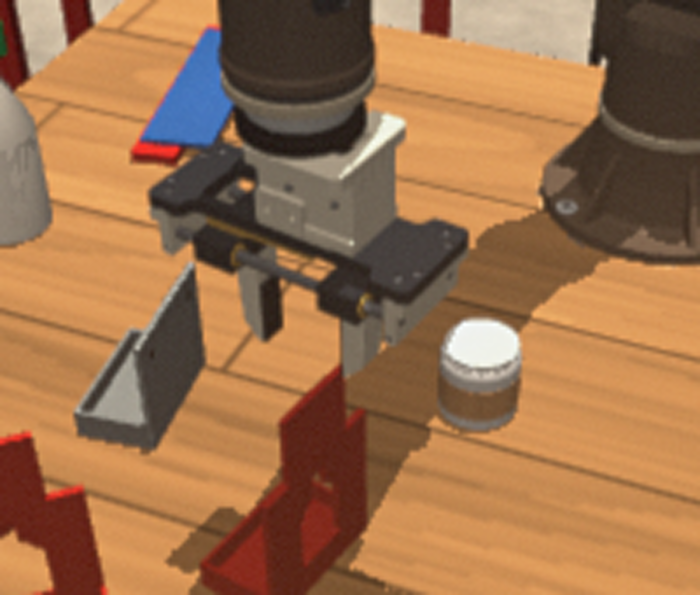

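The fingertips at crop (337,262) and (375,355) straddle the tab's top edge, whose middle is at (400,313). I'll descend and grip.

```bash
python3 -m inch '0.002 -0.001 0.03 0 0.06; 0.002 -0.001 0.055 0 0.06; 0.002 -0.001 0.072 0 0.06; 0.002 -0.001 0.072 0 0.06; 0.002 -0.001 0.072 0 0.03'; python3 -m inch '0 0 0 0 0.02; 0 0 0 0 0; 0 0 0 0 0; 0 0 0 0 0; 0 0 0 0 0' 40;  python3 - <<'E'
from h import *
delta([.615,-.115,.323],-100.7)
E
```

```text
clock: 3.15
position: [0.617, -0.1158, 0.3301]
ee_rot: [3.128, -0.293, 0.005]
force: [0.4, -0.6, -0.2]
width: 0.612
gripper_force: 0.0
clock: 3.65
position: [0.6161, -0.1156, 0.3279]
ee_rot: [3.128, -0.292, 0.0]
force: [-0.4, -0.0, 0.5]
width: 0.18
gripper_force: 0.0
t 3.65 pos [ 0.6161 -0.1156  0.3279] delta [-0.0012 -0.0004  0.0049] roll 0.0004 0.0004 j7 -1.75 F [-0.4 -0.   0.5] w 0.1799237466509961 gf 0.0 tilt -1.0
```

```bash
python3 -m inch '0 0 0.005 0 0.016; 0 0 0.005 0 0.012; 0 0 0.005 0 0; 0 0 0.005 0 0; 0 0 0.005 0 0' 50;  python3 - <<'E'
from h import *
delta([.615,-.115,.323],-100.7)
save("scene","s3.png",(60,230,210,410),3.5)
E
```

```text
clock: 4.15
position: [0.6159, -0.1156, 0.3223]
ee_rot: [3.128, -0.292, -0.001]
force: [-0.9, 0.4, -3.6]
width: 0.064
gripper_force: 50.0
t 4.15 pos [ 0.6159 -0.1156  0.3223] delta [-0.001  -0.0004 -0.0007] roll 0.0004 0.0004 j7 -1.75 F [-0.9  0.4 -3.6] w 0.06382572057068903 gf 49.99728798866272 tilt -1.0
```

View pics/s3.png

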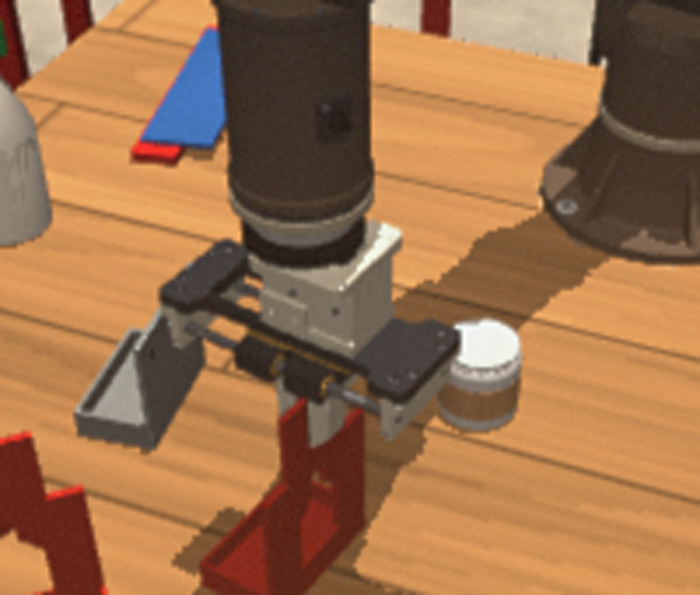

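The grip holds: 5.9 mm opening at 50 N, with the plate between the pads at crop (430,310). Next I'll lift and carry.

```bash
python3 -m inch '0 0 -0.02 0 0; 0 0 -0.06 0 0; 0 0 -0.1 0 0; 0 0 -0.14 0 0; 0 0 -0.16 0 0' 60; python3 - <<'E'
from h import *
delta([.575,.203,.48],-27.5)
E
```

```text
clock: 4.7
position: [0.6163, -0.1155, 0.4867]
ee_rot: [3.128, -0.292, 0.007]
force: [-0.4, -0.2, -4.4]
width: 0.06
gripper_force: 60.0
t 4.7 pos [ 0.6163 -0.1155  0.4867] delta [-0.0996 -0.3054  0.0063] roll -1.2771 -1.2771 j7 -1.72 F [-0.4 -0.2 -4.4] w 0.059944946326376196 gf 59.99682605266571 tilt -1.0
```

```bash
python3 -m inch '-0.01 -0.03 0 -0.12 0; -0.02 -0.06 0 -0.25 0; -0.03 -0.09 0 -0.38 0; -0.04 -0.12 0 -0.51 0; -0.05 -0.15 0 -0.64 0' >/dev/null; python3 - <<'E'
from h import *
delta([.575,.203,.48],-27.5)
E
```

```text
t 5.2 pos [0.5943 0.0422 0.4826] delta [ 0.0539 -0.1527  0.0025] roll -0.6319 -0.6319 j7 -1.39 F [ 0.6 -0.  -3.8] w 0.06701360281649818 gf 59.996275305747986 tilt -1.0
```

```bash
python3 -m inch '0.01 -0.03 0 -0.12 0; 0.02 -0.06 0 -0.25 0; 0.03 -0.09 0 -0.38 0; 0.04 -0.12 0 -0.5 0; 0.054 -0.153 0.002 -0.632 0' >/dev/null;python3 -m inch '0 0 0.02 0 0; 0 0 0.04 0 0; 0 0 0.06 0 0; 0 0 0.087 0 0; 0 0 0.087 0 0'; python3 - <<'E'
from h import *
delta([.575,.203,.393],-27.5)
save("scene","s4.png",(100,270,390,580),3.5)
print([(np.round(d["point"],1).tolist(),round(d["conf"],2)) for d in arm.place_of("scene","bolt")])
E
```

```text
clock: 6.2
position: [0.5753, 0.2012, 0.39]
ee_rot: [-2.689, -1.622, 0.011]
force: [0.2, -0.6, -3.3]
width: 0.064
gripper_force: 60.0
t 6.2 pos [0.5753 0.2012 0.39  ] delta [ 0.0014 -0.0011 -0.003 ] roll -0.0052 -0.0052 j7 -1.13 F [ 0.2 -0.6 -3.3] w 0.06423752256152862 gf 59.998841285705566 tilt -1.0
[([191.1, 462.6], 0.85), ([203.1, 433.1], 0.71)]
```

View pics/s4.png

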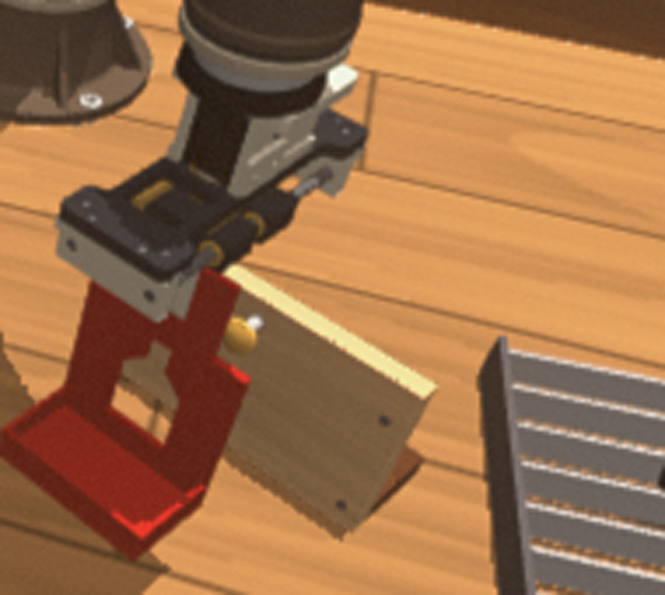

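The tray faces out and the plate is parallel to the board. The keyhole opening spans crop (360–447, 110–180), the tab's right corner is at (283,240), the right shoulder at (375,249), and the bolt head at (335,240). Now I'll fit the lateral and height offsets.

```bash
python3 - <<'E'
from h import *
from scipy.optimize import least_squares
pts=[((3,35,92),(284,240)),((3,60,32),(378,249)),((3,24,-62),(447,165)),((3,-24,-62),(405,110)),((3,24,-14),(380,180))]
s=arm.observe();p=s["position"];R=Ro.from_rotvec(s["ee_rot"]).as_matrix()
n=R[:,1];n=n*np.sign(n[0]);z=np.array([0,0,1]);l=np.cross(z,n);print("n",np.degrees(np.arctan2(n[1],n[0])))
def f(v):
    c=p+v[0]*l+[0,0,-.2303+v[1]];o=[]
    for a,b in pts:
        q=proj("scene",c+np.array(a)/1000@np.array([n,l,z]));o+=[q[0]-100-b[0]/3.5,q[1]-390-b[1]/3.5]
    return np.array(o)
r=least_squares(f,[0,0],loss="soft_l1");print("lat,h",r.x,f(r.x).round(1).reshape(-1,2).tolist())
c=p+r.x[0]*l+[0,0,-.2303+r.x[1]];print("centre",c)
for B in ([.476,.2556,.125],[.478,.2533,.125]):
    d=np.array(B)-c;print("bolt rel n,l,z",d@n,d@l,d[2])
print("tool x·l",R[:,0]@l,"tool y·n",R[:,1]@n)
k=tri((191.1,462.6),(256.4,184.2));print(k)
E
```

```text
n -27.79907586844186
lat,h [-0.00077003  0.00147063] [[-0.5, 0.1], [0.0, -0.0], [-0.4, -0.1], [-0.1, -0.6], [4.7, 0.5]]
centre [0.57590328 0.20146094 0.16501965]
bolt rel n,l,z -0.11359189727970999 0.0012986638912811932 -0.04001964795059346
bolt rel n,l,z -0.11075006464310011 0.00019685540877086016 -0.04001964795059346
tool x·l 0.9999993661740697 tool y·n 0.9999999999999997
(array([0.47196531, 0.25354682, 0.12595571]), np.float64(0.007609119475138999))
```

```bash
python3 -m inch '0.001 -0.03 0 0 0; 0.001 -0.06 0 0 0; 0.001 -0.08 0 0 0; 0.001 -0.08 0 0 0; 0.001 -0.08 0 0 0' | grep -E 'pos|force'; python3 -m inch '0 -0.01 0 0 0; 0 -0.02 0 0 0; 0 -0.032 0 0 0; 0 -0.032 0 0 0; 0 -0.032 0 0 0'; python3 - <<'E'
from h import *
delta([.477,.2545,.355],-27.6)
save("scene","s5.png",(90,260,360,560),3.5)
E
```

```text
position: [0.5062, 0.2406, 0.395]
force: [0.7, -1.0, -2.6]
gripper_force: 60.0
clock: 7.3
position: [0.4774, 0.2556, 0.3938]
ee_rot: [2.689, 1.624, 0.0]
force: [-0.3, 0.2, -2.6]
width: 0.062
gripper_force: 60.0
t 7.3 pos [0.4774 0.2556 0.3938] delta [-0.0012  0.0001  0.0388] roll -0.0025 -0.0025 j7 -1.29 F [-0.3  0.2 -2.6] w 0.06249060020010535 gf 59.99872326850891 tilt -1.0
```

View pics/s5.png

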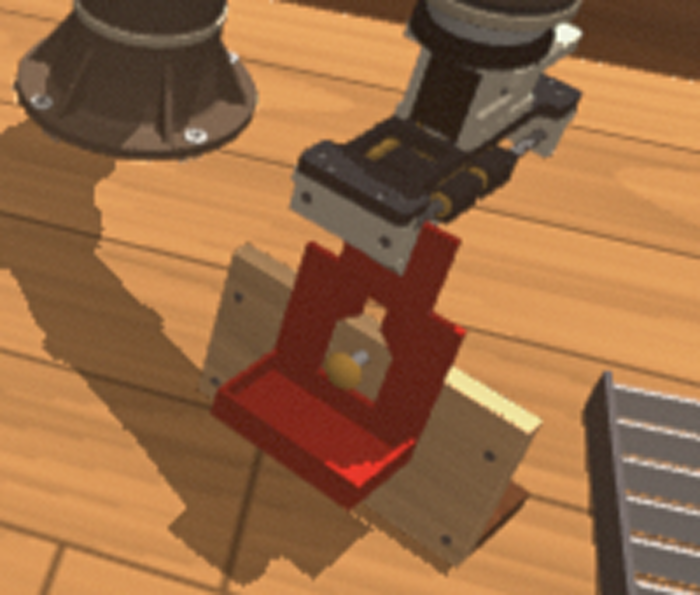

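The bolt head, at crop (370,345), has passed through the opening and the shank is visible behind it. Now I'll slide down.

```bash
python3 -m inch '0 0 0.01 0 0; 0 0 0.02 0 0; 0 0 0.03 0 0; 0 0 0.035 0 0; 0 0 0.035 0 0' | grep -E 'pos|force'; python3 -m inch '0 0 0.005 0 0; 0 0 0.01 0 0; 0 0 0.015 0 0; 0 0 0.015 0 0; 0 0 0.015 0 0'; python3 - <<'E'
from h import *
delta([.477,.2545,.339],-27.6)
E
```

```text
position: [0.4775, 0.2551, 0.3574]
force: [0.1, 0.6, -3.6]
gripper_force: 60.0
clock: 8.35
position: [0.4777, 0.2554, 0.3437]
ee_rot: [-2.69, -1.623, 0.0]
force: [0.1, -1.1, -2.0]
width: 0.062
gripper_force: 60.0
t 8.35 pos [0.4777 0.2554 0.3437] delta [-0.0011 -0.0002  0.0047] roll -0.0034 -0.0034 j7 -1.32 F [ 0.1 -1.1 -2. ] w 0.06208804056783883 gf 59.99880909919739 tilt -1.0
```

```bash
python3 -m inch '0 0 0.002 0 0; 0 0 0.004 0 0; 0 0 0.005 0 0; 0 0 0.005 0 0; 0 0 0.005 0 0'|grep -E 'pos|force'; python3 - <<'E'
from h import *
delta([.477,.2545,.339],-27.6)
save("scene","s6.png",(90,260,360,560),3.5)
E
```

```text
position: [0.4777, 0.2555, 0.3397]
force: [-2.2, -1.3, 6.7]
gripper_force: 60.0
t 8.85 pos [0.4777 0.2555 0.3397] delta [-0.0012 -0.0001  0.0007] roll -0.0034 -0.0034 j7 -1.33 F [-2.2 -1.3  6.7] w 0.06540661951718299 gf 60.001482367515564 tilt -1.0
```

View pics/s6.png

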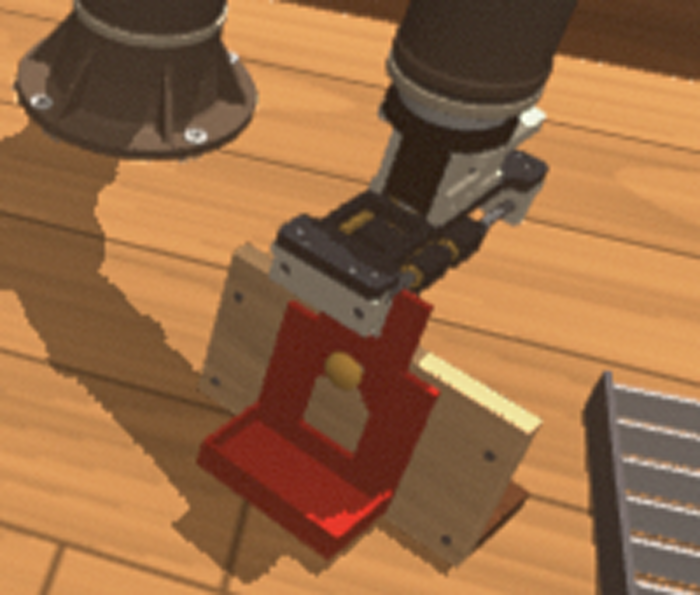

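The bolt head now covers the slot's upper end at crop (370,343), and the upward force of 6.7 N shows it is seated. I'll release and retreat upward.

```bash
python3 -m inch '0 0 0 0 0.01; 0 0 0 0 0.02; 0 0 0 0 0.03; 0 0 0 0 0.03; 0 0 0 0 0.03' | grep -E 'pos|force|width'; python3 -m inch '0 0 -0.01 0 0.03; 0 0 -0.03 0 0.03; 0 0 -0.06 0 0.03; 0 0 -0.10 0 0.03; 0 0 -0.14 0 0.03'; python3 - <<'E'
from h import *
delta([.477,.2545,.339],-27.6)
save("scene","s7.png",(90,340,170,570),2)
E
```

```text
position: [0.4776, 0.2554, 0.3386]
force: [0.3, -0.1, 0.6]
width: 0.324
gripper_force: 0.0
clock: 9.9
position: [0.4773, 0.2553, 0.4807]
ee_rot: [-2.689, -1.623, 0.0]
force: [-0.1, 0.1, -0.9]
width: 0.33
gripper_force: 0.0
t 9.9 pos [0.4773 0.2553 0.4807] delta [-0.0008  0.0002  0.1417] roll -0.0029 -0.0029 j7 -1.24 F [-0.1  0.1 -0.9] w 0.32951127442474926 gf 0.0 tilt -1.0
```

View pics/s7.png

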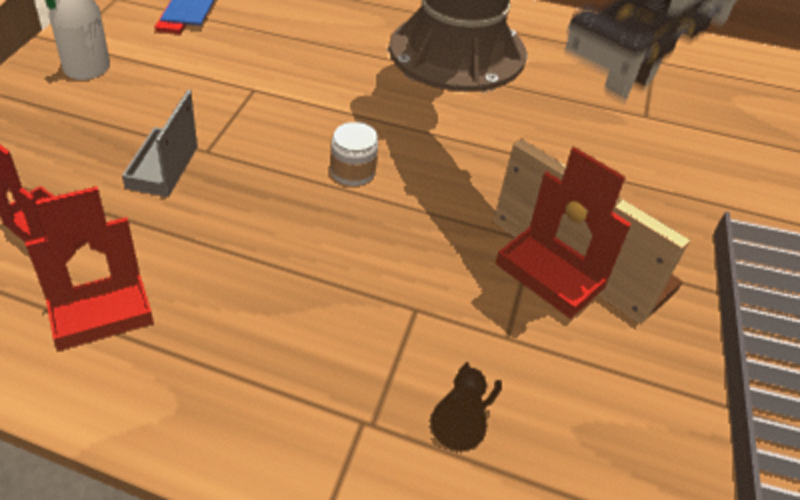

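The holder hangs on the bolt by itself at crop (212,577), with its tray out. The cat (410,462) and the grey holder (150,170) have not moved, and the gripper is clear. I'm handing in.

```bash
python3 -m inch '0 0 0 0 0.03; 0 0 0 0 0.03; 0 0 0 0 0.03; 0 0 0 0 0.03; 0 0 0 0 0.03' | head -1; python3 -c "
from cell import arm
print(arm.sign_off())"
```

```text
clock: 10.45
the job is handed in; nothing more can be done
None
```

The red holder that started farthest left now hangs by itself on the bolt, seated at the top of the slot with its tray facing out; the grey holder and cat were left where they stood, and the job was handed in at about 10.5 s.

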